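# Complete the socket row and snap the clamshell case shut

## Robot

A 6-joint arm with a two-finger parallel gripper is mounted at the origin on the work surface. World frame = base frame: x ahead of the robot, y to its left, z up, the work surface at z = 0. Lengths are in m, angles in rad, forces in N, time in s.
With the tool pointing down it reaches from about 0.35 to 0.85 m from the base axis. Payload 8.1 kg.
Tool frame: the origin (TCP) lies at the very end of the fingers, on their centre line; the grasp point (between the pads) lies 19 mm behind it; z points along the fingers, y is the line along which they close (so a half turn about z gives the same grasp; the last joint's range is limited). The gripper opens to 93 mm and grips with 3 to 60 N. Pads are 15 mm wide; open, the fingers measure 128 mm over their backs; the gripper's body (75 mm by 188 mm) begins 65 mm behind the grasp point.
Start: joints at [1.016, 0.13, 1.488, -0, 1.523, -0.085], TCP at [0.272, 0.535, 0.219] pointing down, gripper open.
Joint ranges: [-2.96, 2.96], [-0.89, 2.26], [0.02, 2.5], [-1.34, 4.48], [0, 2.73], [-2.66, 2.66]. Speed limits (rad/s): [2.39, 2.39, 2.79, 3.14, 3.14, 3.14].

## Interface

Orientations are given as a rotation vector (axis times angle).
In Python, from plant import robot, imaging gives the robot as it stands.
- The arm moves only by the tool jog_arm, never from a script. Its argument "rows" is a list of rows, each a list of 2 entries, a list of its own where there are three numbers: the shift along the tool's x, y, z each as a share of 0.2 m, from -1 to 1, then the turn, a rotation vector about the tool's x, y, z each as a share of pi/2 rad, from -1 to 1. A call has 1 to 5 rows; each row is the pose to reach, as a shift and turn from the pose commanded when the call began, along the tool's axes at that moment; what a row does not reach only later rows make up. A row lasts 1/10 s, in which the tool goes at most 50 mm and 8.59 degrees, less where a joint would pass 70% of its speed; a pose out of reach is approached as far as the arm can. A call with a number of a shift or a turn outside -1 to 1 is refused whole. A call with a gripper value outside its range is refused whole. "hand" is the closure, from -1 (fully open) to 1 (shut), set as the call begins (left out, the last holds). The fingers move at their own pace and stop on an object; "squeeze" is the grip in N (left out, the last holds). Time passes only in rows, so rows that repeat a pose let the fingers close. It gives the time, the measured TCP pose, the force, the opening and the grip force at its end, in the units of the state.
- robot.read_state(): the state, without advancing time (a new reading comes with each control period).
- imaging.read_camera(name): name is "scene" or "top"; returns a dict with "frame" (480x640x3 uint8, red, green, blue), "vertical_fov" (degrees; the focal length in pixels is half the picture's height over the tangent of half this angle, whatever the lens; pixels are square), "cx", "cy" (the principal point, pixels), "R" (3x3) and "t" (3): a world point X has camera coordinates R X + t. Camera axes: x right, y down, z forward; pixel columns grow to the right and rows downward; lengths in m; the calibration is good to about 2 mm. A picture is of the moment at which its call begins. There is no depth.
- robot.close_job(): hands the job in; it is judged then, once.
The state is a dict: "t": time; "q": joint angles; "dq": joint speeds; "joint_torque": joint torques, N m; "tool_pos": TCP position; "orientation": TCP orientation; "force": force on the tool from outside, world axes, zero at the start; "wrist_torque": the same for the moment, N m; "opening": finger opening in m; "gripper_force": force on a finger pad.
Only numpy, scipy, OpenCV 4.12 (cv2) and the standard library are available. Lean on these libraries where they do the work, as an engineer would, in place of code of your own. Each camera call takes 0.05 s, during which the arm holds its last target. There are 200 camera calls.

## Task

Stand the loose deep socket upright in the one empty bay of the open case, so that the row of four is complete. Then swing the lid over and press it down with a firm, measured push, without striking or forcing it, until it snaps past its catch and the two halves of the case meet edge to edge. Leave everything else on the bench as it is.

Things in the scene. Friction and masses are not known exactly. Their poses are not given: they have to be found in the camera images.
- case: lower half of the grey steel clamshell case, screwed to the bench: open tray 206 (x) x 150 (y) x 45 mm high, walls and floor 4 mm; origin at the centre of its underside. Four square bays 44 mm wide lie in a row at x = -72, -24, 24, 72 mm, y = 0, between dividers whose tops are 22 mm above the bench. The lid is hinged on its +y rim; a sprung ball catch is in the middle of its -y wall.
- lid (a joint): angle of the lid (rad): 0 = shut, rim on rim all round; 1.57 = upright; 2.75 = laid right back to +y. The hinge is stiff, the lid stays where it is left. The lid is a shell 206 x 150 mm, 40 mm deep; its shut top is 85 mm above the bench. Over the last 0.1 rad it meets the stiff catch: about 15 to 20 N pressed down near the free edge gets past it, then it snaps in and is held.
- lid_hinge (a point): point on the hinge axis, at the middle of the case's +y rim, 75 mm in y and 45 mm in z from the case's origin; the axis runs along the case's x. The point's axes turn with the lid (parallel to the case's when shut).
- lid_grip (a point): middle of the round carrying handle on the lid's free edge: steel bar 10 mm thick, 90 mm long, parallel to the hinge, standing 35 mm out from the edge wall; 185 mm from the hinge along the lid and 20 mm above the rim plane when shut (65 mm above the bench). Axes turn with the lid.
- lid_press (a point): point on the outside of the lid's flat top face, on its centre line, 25 mm in from the free edge; 85 mm above the bench when shut, on the underside when the lid is laid back. Axes turn with the lid.
- socket: the loose deep socket: plain steel cylinder 38 mm across, 68 mm tall, standing upright on the bench outside the case; origin at the centre of its underside
- bare_pad: round felt pad 38 mm across, 1 mm thick and without resistance, on the floor of the one empty bay: its origin is where the centre of the socket's underside belongs (4 mm above the bench)
- row1: one of three sockets, the same as the loose one, already standing in bays of the case; origin at the centre of its underside
- row2: one of three sockets, the same as the loose one, already standing in bays of the case; origin at the centre of its underside
- row3: one of three sockets, the same as the loose one, already standing in bays of the case; origin at the centre of its underside
- coupling: bystander: steel pipe coupling: open ring 62 mm across, 45 mm tall, standing; origin at its underside
- tin: bystander: plain closed tin, 72 mm across, 90 mm tall; origin at its underside
- screwdriver: bystander: screwdriver 200 mm long, lying; origin at its underside
- wrench: bystander: open-ended wrench 190 mm long, lying; origin at its underside
- hammer: bystander: hammer 250 mm long, lying; origin at its underside
- oil: bystander: plastic bottle 64 mm across, 170 mm tall; origin at its underside
- offcut: bystander: wooden block 70 x 150 x 40 mm; origin at its underside
Not all that is in view belongs to the job. Leave any red look-alike of the socket alone. Leave any purple look-alike of the row1 alone.

How it is judged:
On the way:
1. the loose socket stands upright on the floor of the empty bay, let go (horizontal distance between socket and bare_pad below 0.007 m and z of socket in the frame of case below 0.008 m and angle between socket's own z axis and vertical below 0.08 rad and contact force between the fingers and socket below 0.2 N), for 0.2 s.
At the end, for the whole second after the job is handed in: The socket stands upright (within 0.08 rad) on the floor of the bay that was empty, within 7 mm of the pad's centre and at rest; the other three sockets still stand upright in their bays; the lid is snapped shut (joint under 0.02 rad, a gap of under 3 mm at the free edge) (horizontal distance between socket and bare_pad below 0.007 m and z of socket in the frame of case below 0.008 m and angle between each of socket, row1, row2, row3's own z axis and vertical below 0.08 rad and value of joint lid below 0.02 rad and horizontal distance between each of row1, row2, row3 and case below 0.08 m and linear speed of socket below 0.01 m/s); the robot touches nothing.
It fails at once if a bystander is moved by more than 30 mm or knocked over (distance of any of coupling, tin, screwdriver, wrench, hammer, oil, offcut from where it was at the start of the episode above 0.03 m or angle between any of coupling, tin, oil's own z axis and vertical above 0.5 rad).
It fails at once if the lid is struck or forced with more than 50 N (contact force between the arm and lid above 50 N).
It also fails if it takes over 67 s, if anything falls off the work surface, if the arm or the gripper's body presses on something with over 40 N, if the wrist force passes 120 N, or if a joint passes its speed limit or range.

## Working session

There is one attempt and no reset: what is moved stays moved. The work goes in short steps, Python scripts to look and compute and a tool call to move; the robot and the scene stay as the last step left them, time stands still between calls to the robot, and variables do not carry over. Pictures are saved under pics/ and viewed, at most 10 in all, crops included, and the job is handed in when it is done.

Besides the shell and the picture viewer there is one more tool, called as a command line: name --argument value ..., lists and objects as JSON in quotes. jog_arm: Moves the arm, as the interface text tells. Its arguments: {"type":"object","properties":{"rows":{"type":"array"},"hand":{"type":"number"},"squeeze":{"type":"number"}},"required":["rows"]}

```bash
mkdir -p pics; ls
cat > h.py <<'E'
import numpy as np,cv2
from plant import robot,imaging
from scipy.spatial.transform import Rotation as Ro
def cam(n):
    c=imaging.read_camera(n); c['f']=240/np.tan(np.radians(c['vertical_fov'])/2)
    c['R']=np.array(c['R']);c['t']=np.array(c['t']);return c
def proj(c,X):
    p=np.array(X)@c['R'].T+c['t'];return p[...,:2]/p[...,2:]*c['f']+[c['cx'],c['cy']]
def back(c,u,v,z):
    d=c['R'].T@np.array([(u-c['cx'])/c['f'],(v-c['cy'])/c['f'],1]);o=-c['R'].T@c['t']
    return o+d*(z-o[2])/d[2]
def save(c,n,crop=None,k=1):
    im=c['frame'][:,:,::-1]
    if crop: a,b,w,h=crop; im=im[b:b+h,a:a+w]
    cv2.imwrite('pics/'+n,cv2.resize(im,None,fx=k,fy=k,interpolation=cv2.INTER_CUBIC))
E
python3 - <<'E'
from h import *
import pickle
d={}
for n in ['scene','top']:
    c=cam(n);save(c,n+'0.png',k=1.25);d[n]=c;print(n,-c['R'].T@c['t'],c['f'],c['cx'],c['cy'],c['R'].round(3).tolist())
pickle.dump(d,open('c0.pkl','wb'))
print(robot.read_state())
E
```

```text
pics
scene [ 1.1247669  -0.58705073  1.02578125] 528.1538048794181 323.01738472718 246.05778454948074 [[0.737, 0.675, -0.005], [0.508, -0.56, -0.655], [-0.445, 0.48, -0.756]]
top [0.40804183 0.00389565 1.38448417] 501.0585973666501 316.3366250332516 243.80211646273585 [[0.016, -1.0, 0.02], [-0.994, -0.018, -0.111], [0.111, -0.018, -0.994]]
{'t': 0.1, 'q': array([ 1.01561800e+00,  1.31073814e-01,  1.48913435e+00,  8.49235713e-06,
        1.52301174e+00, -8.53770242e-02]), 'dq': array([-9.72243330e-05, -1.83337065e-03, -2.66443823e-03,  8.47768456e-04,
       -3.82581529e-04,  5.40647152e-04]), 'joint_torque': array([ 1.54954923e-03, -5.61338782e+01, -4.93096447e+01,  7.70160207e-02,
        2.92205682e-02, -1.35575142e-04]), 'tool_pos': array([0.27132556, 0.53458578, 0.2177192 ]), 'orientation': array([-7.31073572e-01, -3.05480944e+00,  2.42150472e-03]), 'force': array([ 0.06493631, -0.15043446,  0.37014278]), 'wrist_torque': array([-0.06419734,  0.02443247,  0.05433198]), 'gripper_force': 0.0, 'opening': 0.0929111956673241}
```

View pics/scene0.png

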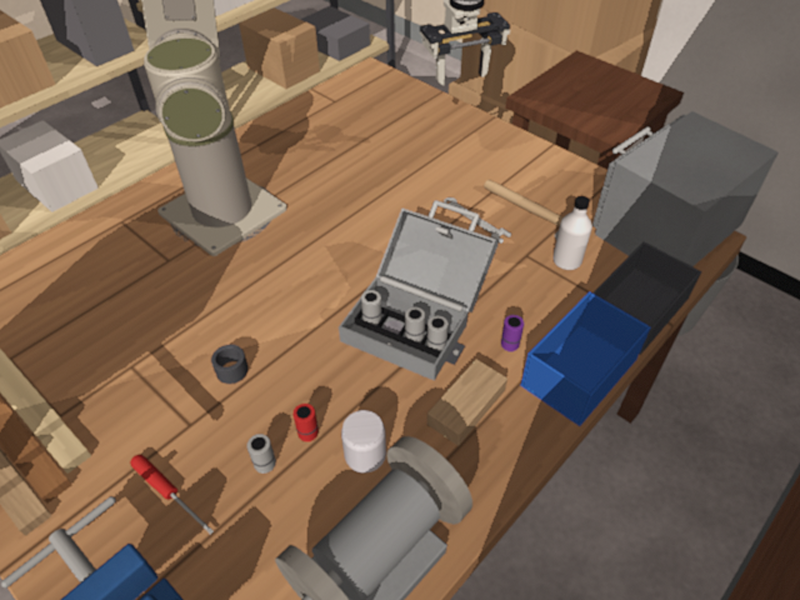

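View pics/top0.png

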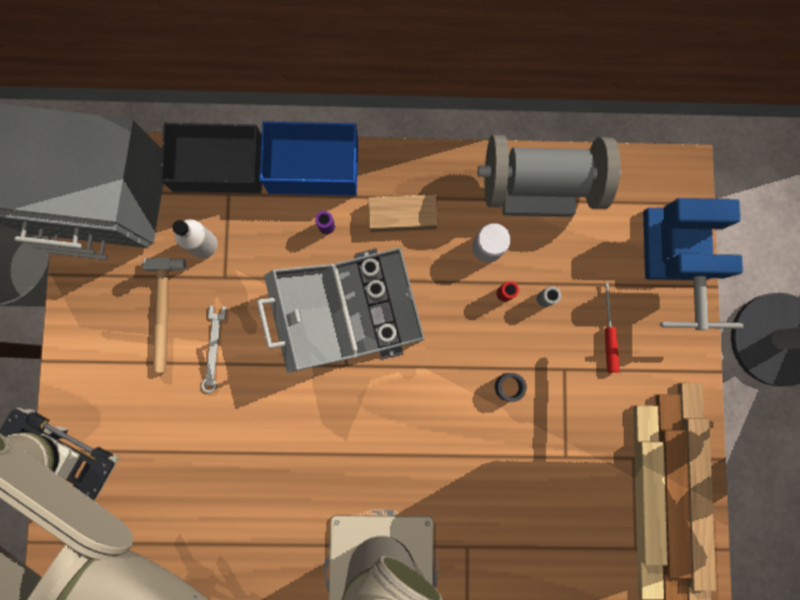

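The loose grey socket shows in the top view at (550,296)/1.25 and in the scene view at (260,453)/1.25. It could be confused with the red look-alike at top (509,290), the purple one at top (325,221), or the three sockets in the case at top (370,267), (375,289) and (387,331). I choose the grey one outside the case. The empty bay is at about top (381,312). I'll check this in crops.

Run:
```python
import pickle
from h import *
d=pickle.load(open('c0.pkl','rb'))
a=d['top']['frame'][190:310,200:350];b=d['top']['frame'][200:260,380:470]
A=cv2.resize(a,(750,600),interpolation=cv2.INTER_CUBIC)
cv2.imwrite('pics/caseT.png',A[:,:,::-1])
s=d['scene']['frame']
x=cv2.resize(s[330:390,180:260],(400,300),interpolation=cv2.INTER_CUBIC)
y=cv2.resize(b,(450,300),interpolation=cv2.INTER_CUBIC)[:,:400]
z=cv2.resize(s[160:310,265:405],(400,429)) 
cv2.imwrite('pics/sock.png',np.hstack([x,y])[:,:,::-1])
cv2.imwrite('pics/caseS.png',cv2.resize(s[155:305,265:405],None,fx=4,fy=4,interpolation=cv2.INTER_CUBIC)[:,:,::-1])
```

```text
(no output)
```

View pics/caseT.png

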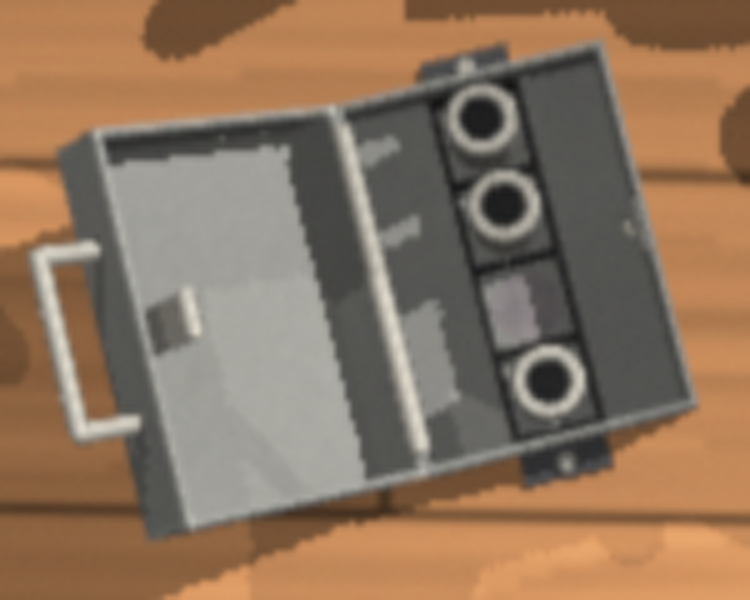

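View pics/sock.png

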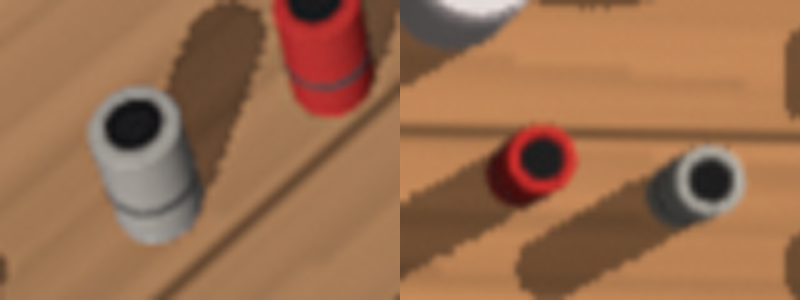

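View pics/caseS.png

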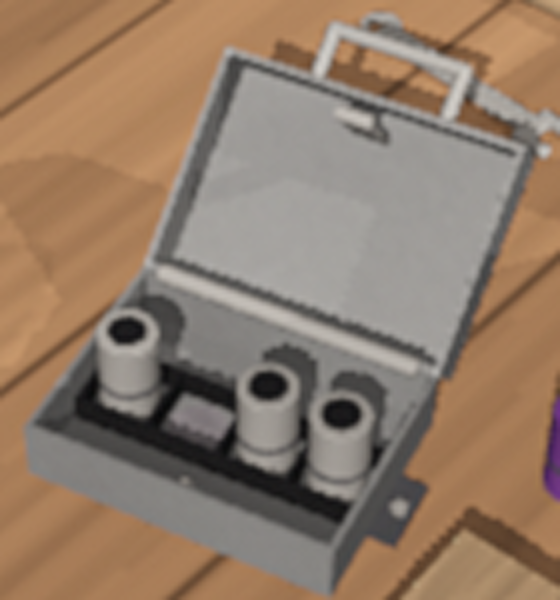

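The crops show the grey socket standing clear, and the purple and red pieces well away from it. The empty bay is the third from the case's +x end, at crop (520,310). Next I fit the poses from both views.

```bash
cat > fit.py <<'E'
import pickle
from h import *
from scipy.optimize import least_squares
d=pickle.load(open('c0.pkl','rb'));T,S=d['top'],d['scene']
cv=lambda p,o,k:(np.array(p,float)+.5)/k-.5+np.array(o)
t=lambda *p:cv(p,(200,190),5)
s=lambda *p:cv(p,(265,155),4)
def lidp(r,n,th,x=0):return np.array([x,.075-r*np.cos(th)+n*np.sin(th),.045+r*np.sin(th)+n*np.cos(th)])
def W(P,q):
    c,n=np.cos(q[2]),np.sin(q[2]);return np.array([q[0]+c*P[0]-n*P[1],q[1]+n*P[0]+c*P[1],P[2]])
obs=[]
for x,a,b in [(.072,(482,118),(341,412)),(.024,(504,205),(267,385)),(-.072,(548,380),(127,330))]:
    obs+=[(T,t(*a),[x,0,.072]),(S,s(*b),[x,0,.072])]
obs+=[(T,t(602,44),[.103,-.075,.045]),(T,t(693,407),[-.103,-.075,.045])]
obs+=[(S,s(30,428),[-.103,-.075,.045]),(S,s(333,540),[.103,-.075,.045])]
lo=[(T,t(62,345)),(S,s(402,52))]
def res(q):
    r=[proj(c,W(P,q))-o for c,o,P in obs]+[proj(c,W(lidp(.185,.02,q[3]),q))-o for c,o in lo]
    return np.ravel(r)
if __name__=='__main__':
    f=least_squares(res,[.55,.05,.2,2.4]);q=f.x;print(q,f.fun.reshape(-1,2).round(1).tolist())
    a=cv((311,180),(380,200),5);b=cv((135,123),(180,330),5)
    g=least_squares(lambda p:np.r_[proj(T,p)-a,proj(S,p)-b],[.5,-.3,.068]);print('sock',g.x,g.fun)
    print(back(T,*a,.068),back(S,*b,.068))
    print('pad',W([-.024,0,.004],q),'grip',W(lidp(.185,.02,q[3]),q))
    for n,u,v in [('red',509,290),('tin',491,240),('coup',511,387)]:print(n,back(T,u/1.25,v/1.25,.06))
E
python3 fit.py
```

```text
[0.56554037 0.01668354 0.26499143 2.46799909] [[-0.3, 0.2], [0.4, 0.0], [-0.3, 0.2], [0.6, -0.3], [-0.2, 0.3], [0.2, -0.3], [-0.0, -0.9], [0.8, -0.0], [-1.6, -1.0], [0.1, 2.9], [-1.0, 0.2], [-0.3, -1.0]]
sock [ 0.58320678 -0.35368136  0.06931909] [-0.06177753 -0.04558936 -0.05822341  0.0033854 ]
[ 0.5832631  -0.35420388  0.068     ] [ 0.58254173 -0.35327446  0.068     ]
pad [0.54237809 0.01039792 0.004     ] grip [0.50476121 0.24065232 0.14477106]
red [ 0.59233035 -0.2633848   0.06      ]
tin [ 0.70058006 -0.22483295  0.06      ]
coup [ 0.38633341 -0.26671933  0.06      ]
```

```bash
cat > go.py <<'E'
# python3 go.py x y z yaw(tool-y angle): shares of moves, call by call, tool kept pointing down
import sys
from h import *
def plan(P,yaw,n=None):
    s=robot.read_state();p=s['tool_pos'];R=Ro.from_rotvec(s['orientation'])
    Rt=Ro.from_matrix(np.array([[-np.sin(yaw),np.cos(yaw),0],[np.cos(yaw),np.sin(yaw),0],[0,0,-1.]]))
    rv=(Rt*R.inv()).as_rotvec(); d=np.array(P)-p
    n=n or int(max(np.ceil(np.linalg.norm(d)/.2),np.ceil(np.degrees(np.linalg.norm(rv))/40),1))
    print('t',round(s['t'],2),'pos',p.round(4),'F',s['force'].round(1),'q',s['q'].round(2),'left',d.round(4),rv.round(3))
    for i in range(n):
        Rn=Ro.from_rotvec(rv*i/n)*R
        print((Rn.inv().apply(d/n)/.2).round(3).tolist(),((Rn.inv()*Ro.from_rotvec(rv/n)*Rn).as_rotvec()/(np.pi/2)).round(3).tolist())
if __name__=='__main__':
    a=list(map(float,sys.argv[1:]));plan(a[:3],a[3],int(a[4]) if len(a)>4 else None)
E
python3 go.py .5832 -.3536 .17 -1.306 6
```

```text
t 0.1 pos [0.2713 0.5346 0.2177] F [ 0.1 -0.2  0.4] q [ 1.02  0.13  1.49  0.    1.52 -0.09] left [ 0.3119 -0.8882 -0.0477] [-0.000e+00 -2.000e-03 -2.407e+00]
[-0.567, -0.542, 0.041] [-0.0, 0.0, 0.255]
[-0.734, -0.278, 0.04] [-0.0, 0.0, 0.255]
[-0.784, 0.031, 0.04] [-0.0, 0.0, 0.255]
[-0.71, 0.334, 0.04] [-0.0, 0.0, 0.255]
[-0.523, 0.585, 0.04] [-0.0, 0.0, 0.255]
[-0.253, 0.743, 0.04] [-0.0, 0.0, 0.255]
```

jog_arm --rows '[[[-0.14,-0.14,0],[0,0,0.06]],[[-0.28,-0.27,0],[0,0,0.13]],[[-0.42,-0.41,0],[0,0,0.19]],[[-0.57,-0.54,0],[0,0,0.255]],[[-0.57,-0.54,0],[0,0,0.255]]]' --hand -1

```text
t: 0.6
tool_pos: [0.3257, 0.3836, 0.2183]
orientation: [1.334, 2.843, -0.002]
force: [-0.1, 0.1, -0.2]
opening: 0.093
gripper_force: 0.0
```

jog_arm --rows '[[[-0.18,-0.07,0],[0,0,0.06]],[[-0.36,-0.14,0],[0,0,0.13]],[[-0.55,-0.21,0],[0,0,0.19]],[[-0.73,-0.28,0],[0,0,0.255]],[[-0.73,-0.28,0],[0,0,0.255]]]'

```text
t: 1.1
tool_pos: [0.3767, 0.2365, 0.2184]
orientation: [1.872, 2.522, -0.001]
force: [-0.4, 1.0, 0.8]
opening: 0.0929
gripper_force: 0.0
```

jog_arm --rows '[[[-0.2,0.01,0],[0,0,0.06]],[[-0.39,0.02,0],[0,0,0.13]],[[-0.59,0.02,0],[0,0,0.19]],[[-0.78,0.03,0],[0,0,0.255]],[[-0.78,0.03,0],[0,0,0.255]]]'

```text
t: 1.6
tool_pos: [0.4285, 0.0897, 0.2185]
orientation: [2.335, 2.1, -0.001]
force: [-0.2, 0.9, -0.2]
opening: 0.0934
gripper_force: 0.0
```

jog_arm --rows '[[[-0.18,0.08,0],[0,0,0.06]],[[-0.36,0.17,0],[0,0,0.13]],[[-0.53,0.25,0],[0,0,0.19]],[[-0.71,0.33,0],[0,0,0.255]],[[-0.71,0.33,0],[0,0,0.255]]]'

```text
t: 2.1
tool_pos: [0.4799, -0.0578, 0.2182]
orientation: [2.706, 1.596, -0.001]
force: [-0.1, 0.9, 0.9]
opening: 0.093
gripper_force: 0.0
```

jog_arm --rows '[[[-0.13,0.15,0],[0,0,0.06]],[[-0.26,0.29,0],[0,0,0.13]],[[-0.39,0.44,0],[0,0,0.19]],[[-0.52,0.58,0],[0,0,0.255]],[[-0.52,0.58,0],[0,0,0.255]]]'

```text
t: 2.6
tool_pos: [0.5318, -0.2042, 0.2176]
orientation: [-2.968, -1.028, 0.001]
force: [0.2, 0.5, -0.6]
opening: 0.0933
gripper_force: 0.0
```

```bash
python3 go.py .5832 -.3536 .14 -1.306
```

```text
t 2.6 pos [ 0.5318 -0.2042  0.2176] F [ 0.2  0.5 -0.6] q [-0.46  0.05  1.58 -0.    1.52  0.45] left [ 0.0514 -0.1494 -0.0776] [-0.    -0.001 -0.402]
[-0.259, 0.746, 0.388] [-0.0, 0.0, 0.256]
```

jog_arm --rows '[[[-0.07,0.19,0.0],[0,0,0.06]],[[-0.13,0.37,0.0],[0,0,0.13]],[[-0.2,0.56,0.1],[0,0,0.19]],[[-0.26,0.746,0.25],[0,0,0.256]],[[-0.26,0.746,0.388],[0,0,0.256]]]'

```text
t: 3.1
tool_pos: [0.5837, -0.3533, 0.1385]
orientation: [-3.114, -0.415, 0.001]
force: [-0.3, 0.6, -0.9]
opening: 0.093
gripper_force: 0.0
```

jog_arm --rows '[[[0,0,0],[0,0,0]],[[0,0,0],[0,0,0]]]'

```text
t: 3.3
tool_pos: [0.5828, -0.3494, 0.1407]
orientation: [-3.111, -0.424, 0.002]
force: [0.4, -0.5, 0.9]
opening: 0.093
gripper_force: 0.0
```

```bash
python3 go.py .5832 -.3536 .035 -1.306
```

```text
t 3.3 pos [ 0.5828 -0.3494  0.1407] F [ 0.4 -0.5  0.9] q [-0.62  0.39  1.33  0.    1.43  0.68] left [ 0.0004 -0.0042 -0.1057] [-0.002 -0.001 -0.006]
[-0.003, 0.022, 0.528] [-0.001, 0.001, 0.004]
```

jog_arm --rows '[[[0,0.01,0.13],[0,0,0]],[[0,0.02,0.26],[0,0,0]],[[0,0.02,0.4],[0,0,0]],[[0,0.02,0.52],[0,0,0]],[[0,0.02,0.53],[0,0,0]]]'

```text
t: 3.8
tool_pos: [0.5831, -0.3534, 0.0341]
orientation: [-3.111, -0.422, 0.003]
force: [-0.1, -0.3, -0.0]
opening: 0.0931
gripper_force: 0.0
```

jog_arm --rows '[[[0,0,0],[0,0,0]],[[0,0,0],[0,0,0]]]'

```text
t: 4.0
tool_pos: [0.5854, -0.3564, 0.0385]
orientation: [3.11, 0.419, 0.005]
force: [-0.2, 0.7, -0.2]
opening: 0.0928
gripper_force: 0.0
```

```bash
python3 go.py .5832 -.3536 .035 -1.306; python3 -c "
from h import *
c=cam('scene');cv2.imwrite('pics/g1.png',cv2.resize(c['frame'][270:410,150:310],None,fx=4,fy=4)[:,:,::-1])"
```

```text
t 4.0 pos [ 0.5854 -0.3564  0.0385] F [-0.2  0.7 -0.2] q [-0.62  0.49  1.39  0.    1.26  0.68] left [-0.0022  0.0028 -0.0035] [ 0.003  0.004 -0.003]
[-0.007, -0.016, 0.018] [0.002, -0.002, 0.002]
```

View pics/g1.png

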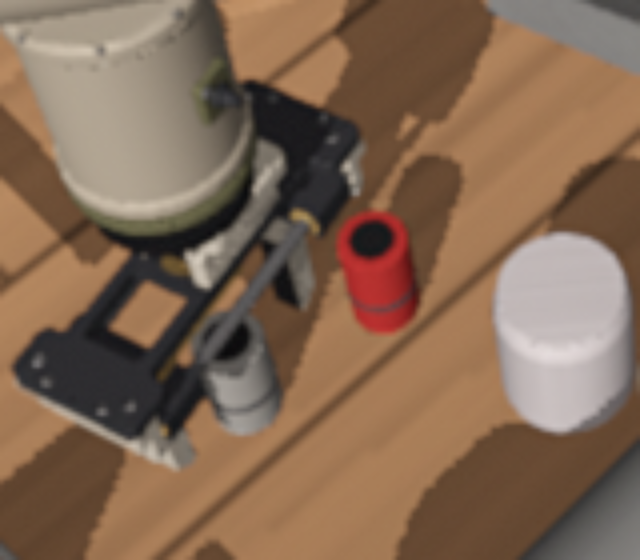

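The fingers straddle the grey socket at crop (240,380), and the red one at (380,270) stands clear. Closing now.

jog_arm --rows '[[[0,0,0],[0,0,0]],[[0,0,0],[0,0,0]],[[0,0,0],[0,0,0]],[[0,0,0],[0,0,0]],[[0,0,0],[0,0,0]]]' --hand 1 --squeeze 25

```text
t: 4.55
tool_pos: [0.5833, -0.3559, 0.035]
orientation: [-3.114, -0.418, 0.0]
force: [-0.3, 0.3, -0.7]
opening: 0.0576
gripper_force: 0.0
```

jog_arm --rows '[[[0,0,0],[0,0,0]],[[0,0,0],[0,0,0]],[[0,0,0],[0,0,0]]]'

```text
t: 4.85
tool_pos: [0.5834, -0.3557, 0.0349]
orientation: [-3.113, -0.418, 0.0]
force: [-0.4, 1.2, 0.8]
opening: 0.0379
gripper_force: 25.0
```

jog_arm --rows '[[[0,0,-0.1],[0,0,0]],[[0,0,-0.25],[0,0,0]],[[0,0,-0.4],[0,0,0]],[[0,0,-0.6],[0,0,0]],[[0,0,-0.6],[0,0,0]]]'

```text
t: 5.35
tool_pos: [0.5865, -0.3581, 0.1626]
orientation: [3.106, 0.417, 0.012]
force: [1.3, -0.2, -0.3]
opening: 0.0379
gripper_force: 25.0
```

```bash
python3 - <<'E'
from h import *
import pickle
for i in range(4):
    s=robot.read_state();print(s['t'],s['tool_pos'].round(4),s['orientation'].round(4),s['opening'],s['gripper_force']);c=cam('scene')
pickle.dump(c,open('c1.pkl','wb'))
E
python3 go.py .5424 .0104 .16 -1.306
```

```text
5.35 [ 0.5865 -0.3581  0.1626] [3.1062 0.417  0.0123] 0.03788944815580835 24.97942954301834
5.4 [ 0.5855 -0.3573  0.1593] [3.1087 0.4174 0.0083] 0.03756689634396861 24.97920870780945
5.45 [ 0.5841 -0.3564  0.1562] [3.1119e+00 4.1780e-01 2.9000e-03] 0.037507362945010704 24.97917741537094
5.5 [ 0.5831 -0.3557  0.154 ] [-3.1131e+00 -4.1790e-01  1.1000e-03] 0.0377242311743078 24.979107677936554
t 5.55 pos [ 0.5824 -0.3552  0.1528] F [-0.4  1.1 -2.4] q [-0.62  0.39  1.31 -0.    1.45  0.68] left [-0.04    0.3656  0.0072] [-0.002 -0.003 -0.002]
[0.144, -0.908, -0.016] [-0.001, 0.001, 0.001]
[0.144, -0.908, -0.017] [-0.001, 0.001, 0.001]
```

jog_arm --rows '[[[0.03,-0.15,0],[0,0,0]],[[0.05,-0.35,0],[0,0,0]],[[0.09,-0.57,0],[0,0,0]],[[0.12,-0.75,0],[0,0,0]],[[0.144,-0.91,0],[0,0,0]]]'

```text
t: 6.05
tool_pos: [0.5614, -0.1703, 0.1523]
orientation: [-3.111, -0.418, 0.006]
force: [0.4, 0.1, -1.4]
opening: 0.0378
gripper_force: 25.0
```

jog_arm --rows '[[[0.03,-0.2,0],[0,0,0]],[[0.06,-0.4,0.05],[0,0,0]],[[0.1,-0.6,0.1],[0,0,0]],[[0.13,-0.8,0.12],[0,0,0]],[[0.144,-0.91,0.12],[0,0,0]]]'

```text
t: 6.55
tool_pos: [0.54, 0.0135, 0.1274]
orientation: [-3.111, -0.42, 0.009]
force: [0.5, -0.1, -1.0]
opening: 0.0375
gripper_force: 25.0
```

jog_arm --rows '[[[0,0,0],[0,0,0]],[[0,0,0],[0,0,0]],[[0,0,0],[0,0,0]],[[0,0,0],[0,0,0]]]'

```text
t: 6.95
tool_pos: [0.5429, 0.0093, 0.1306]
orientation: [3.114, 0.416, -0.001]
force: [-0.9, 1.0, -1.5]
opening: 0.0378
gripper_force: 25.0
```

```bash
python3 go.py .5424 .0104 .115 -1.306; python3 -c "
from h import *;import pickle
d={n:cam(n) for n in ['scene','top']};pickle.dump(d,open('c2.pkl','wb'))
a=cv2.resize(d['scene']['frame'][175:305,265:395],(520,520));b=cv2.resize(d['top']['frame'][190:310,260:330],(280,480))
b=np.vstack([b,np.zeros((40,280,3),np.uint8)])
cv2.imwrite('pics/g2.png',np.hstack([a,b])[:,:,::-1])"
```

```text
t 6.95 pos [0.5429 0.0093 0.1306] F [-0.9  1.  -1.5] q [-0.08  0.04  1.75 -0.    1.36  1.23] left [-0.0005  0.0011 -0.0156] [ 0.    -0.001 -0.001]
[-0.001, -0.006, 0.078] [0.0, 0.0, 0.0]
```

View pics/g2.png

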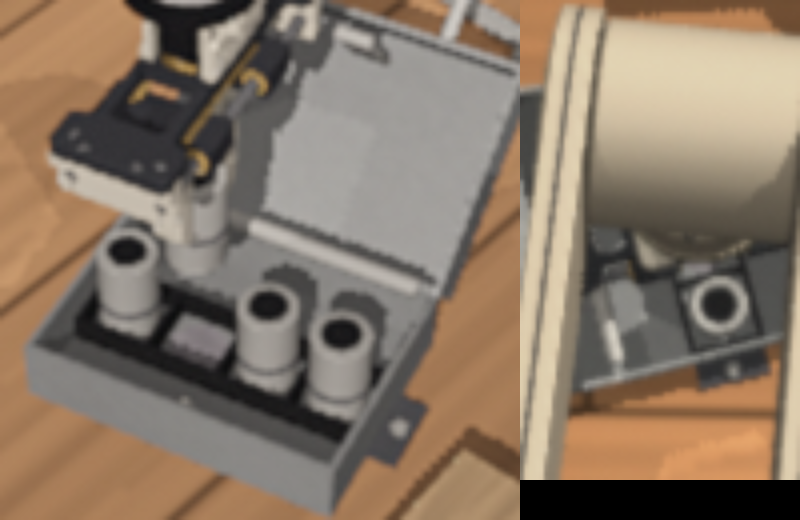

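Run:
```python
from h import *;import pickle
c=pickle.load(open('c2.pkl','rb'))['scene']
a=np.linspace(0,6.28,60)
for z in (.0955,.12):
    p=proj(c,np.c_[.5429+.019*np.cos(a),.0093+.019*np.sin(a),0*a+z]);p=((p-[265,175])+.5)*4-.5
    print(z,p.min(0),p.max(0))
g=cv2.cvtColor(c['frame'],cv2.COLOR_RGB2GRAY)
for v in (234,236,238,240,242,244): print(v,g[v,300:326])
```

```text
0.0955 [164.2308564  227.48899585] [228.51643614 275.39355694]
0.12 [162.98926473 199.34741739] [228.2434182  247.40585423]
234 [152 160 135  97 104 127 156 177 184 189 174 147 139 128 140 151 145 138
 119 100 102  99  76  67  66  67]
236 [ 41 115 160 153 106  69 104 138 149 152 153 150 135 117 117 121 126 130
 128 122 106  88  95 107 108 123]
238 [ 30  94 141 150 120  75 106 138 148 154 158 161 160 159 157 154 148 142
 135 122 104 100 124 136 136 134]
240 [124 145 154 131  91  79  88 123 150 155 159 160 159 158 156 153 148 142
 133 123 111 118 131 133 132 133]
242 [156 148 130 108  96  93  92  94 111 136 152 160 163 163 163 158 147 134
 127 128 128 127 128 129 130 130]
244 [142 134 122 104  88  88  96  96  96 109 124 124 126 129 129 128 129 127
 128 128 127 128 128 130 128 128]
```

The held socket's edges (crop x 163 to 226, bottom at 275) match the prediction to about 1 mm. It hangs over the empty bay, so I'm lowering it.

jog_arm --rows '[[[0,-0.005,0.08],[0,0,0]],[[0,-0.005,0.16],[0,0,0]],[[0,-0.005,0.2],[0,0,0]],[[0,-0.005,0.24],[0,0,0]],[[0,-0.005,0.24],[0,0,0]]]'

```text
t: 7.55
tool_pos: [0.542, 0.0112, 0.082]
orientation: [-3.113, -0.417, 0.003]
force: [-0.3, -0.1, -1.8]
opening: 0.0377
gripper_force: 25.0
```

jog_arm --rows '[[[0,0,0.05],[0,0,0]],[[0,0,0.1],[0,0,0]],[[0,0,0.15],[0,0,0]],[[0,0,0.19],[0,0,0]],[[0,0,0.19],[0,0,0]]]'

```text
t: 8.05
tool_pos: [0.5413, 0.0115, 0.0431]
orientation: [-3.113, -0.418, 0.005]
force: [-0.5, 0.2, -2.0]
opening: 0.0377
gripper_force: 25.0
```

jog_arm --rows '[[[0,0,0],[0,0,0]],[[0,0,0],[0,0,0]],[[0,0,0],[0,0,0]]]'

```text
t: 8.35
tool_pos: [0.5433, 0.0114, 0.0457]
orientation: [3.113, 0.418, 0.002]
force: [0.4, 0.2, -1.3]
opening: 0.0377
gripper_force: 25.0
```

```bash
python3 go.py .5424 .0104 .039 -1.306
```

```text
t 8.35 pos [0.5433 0.0114 0.0457] F [ 0.4  0.2 -1.3] q [-0.07  0.13  1.82  0.    1.19  1.23] left [-0.0009 -0.001  -0.0067] [ 0.     0.001 -0.002]
[-0.005, 0.003, 0.033] [0.0, -0.001, 0.001]
```

jog_arm --rows '[[[-0.004,0.003,0.01],[0,0,0]],[[-0.004,0.003,0.02],[0,0,0]],[[-0.004,0.003,0.03],[0,0,0]],[[-0.004,0.003,0.03],[0,0,0]],[[-0.004,0.003,0.03],[0,0,0]]]'

```text
t: 8.85
tool_pos: [0.542, 0.0106, 0.0389]
orientation: [-3.114, -0.418, 0.0]
force: [0.6, 0.5, -2.2]
opening: 0.0379
gripper_force: 25.0
```

jog_arm --rows '[[[0,0,0],[0,0,0]],[[0,0,0],[0,0,0]]]'

```text
t: 9.05
tool_pos: [0.542, 0.0106, 0.039]
orientation: [-3.114, -0.418, 0.0]
force: [0.2, 0.7, -2.1]
opening: 0.0376
gripper_force: 25.0
```

jog_arm --rows '[[[0,0,0.005],[0,0,0]],[[0,0,0.005],[0,0,0]],[[0,0,0.005],[0,0,0]]]'

```text
t: 9.35
tool_pos: [0.5424, 0.0106, 0.0388]
orientation: [3.114, 0.418, 0.001]
force: [-3.3, 0.3, 5.8]
opening: 0.0377
gripper_force: 25.0
```

jog_arm --rows '[[[0,0,0],[0,0,0]],[[0,0,0],[0,0,0]],[[0,0,0],[0,0,0]],[[0,0,0],[0,0,0]],[[0,0,0],[0,0,0]]]' --hand -0.35

```text
t: 9.85
tool_pos: [0.5421, 0.0106, 0.038]
orientation: [-3.114, -0.418, 0.0]
force: [0.6, 0.4, 1.4]
opening: 0.0623
gripper_force: 0.0
```

jog_arm --rows '[[[0,0,-0.05],[0,0,0]],[[0,0,-0.15],[0,0,0]],[[0,0,-0.3],[0,0,0]],[[0,0,-0.5],[0,0,0]],[[0,0,-0.7],[0,0,0]]]'

```text
t: 10.35
tool_pos: [0.5416, 0.0106, 0.1798]
orientation: [-3.114, -0.418, 0.001]
force: [0.7, 0.2, 0.5]
opening: 0.063
gripper_force: 0.0
```

jog_arm --rows '[[[0,0,-0.2],[0,0,0]],[[0,0,-0.4],[0,0,0]],[[0,0,-0.4],[0,0,0]],[[0,0,-0.4],[0,0,0]],[[0,0,-0.4],[0,0,0]]]'

```text
t: 10.85
tool_pos: [0.5415, 0.0106, 0.257]
orientation: [-3.113, -0.418, 0.003]
force: [-0.2, -0.1, -0.3]
opening: 0.0626
gripper_force: 0.0
```

```bash
python3 - <<'E'
import fit
from h import *
q=np.array([.5655,.0167,.265,2.468])
for th in (2.468,1.57): print(th,fit.W(fit.lidp(.185,.02,th),q))
u=np.array([-np.sin(.265),np.cos(.265),0])
print('start behind bar', fit.W(fit.lidp(.185,.02,2.468),q)+u*.06)
E
python3 go.py .489 .3 .24 .265
python3 -c "
from h import *
c=cam('scene');cv2.imwrite('pics/g3.png',cv2.resize(c['frame'][155:305,265:405],None,fx=4,fy=4)[:,:,::-1])"
```

```text
2.468 [0.5047189  0.24066834 0.14477091]
1.57 [0.54065721 0.1082416  0.23001587]
start behind bar [0.48900434 0.29857389 0.14477091]
t 10.85 pos [0.5415 0.0106 0.257 ] F [-0.2 -0.1 -0.3] q [-0.08 -0.04  1.59  0.    1.59  1.23] left [-0.0525  0.2894 -0.017 ] [ 1.000e-03 -1.000e-03  1.569e+00]
[0.043, -0.488, 0.028] [-0.0, 0.0, -0.333]
[0.281, -0.402, 0.028] [-0.0, 0.0, -0.333]
[0.444, -0.208, 0.028] [-0.0, 0.0, -0.333]
```

View pics/g3.png

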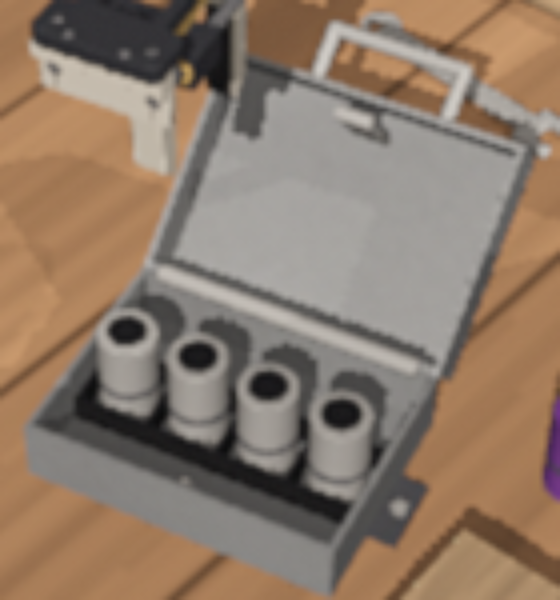

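The row of four is complete and upright, with the placed socket at crop (198,355). Next is the lid: I close the gripper, turn it, and go behind the handle.

jog_arm --rows '[[[0.01,-0.12,0],[0,0,-0.08]],[[0.02,-0.25,0],[0,0,-0.17]],[[0.03,-0.37,0],[0,0,-0.25]],[[0.043,-0.488,0],[0,0,-0.333]],[[0.043,-0.488,0],[0,0,-0.333]]]' --hand 1

```text
t: 11.4
tool_pos: [0.5233, 0.1093, 0.2562]
orientation: [-2.894, -1.217, 0.004]
force: [0.4, -0.3, -0.1]
opening: 0.0274
gripper_force: 0.0
```

jog_arm --rows '[[[0.07,-0.1,0],[0,0,-0.08]],[[0.14,-0.2,0],[0,0,-0.17]],[[0.21,-0.3,0],[0,0,-0.25]],[[0.28,-0.4,0],[0,0,-0.333]],[[0.28,-0.4,0],[0,0,-0.333]]]'

```text
t: 11.9
tool_pos: [0.5062, 0.2046, 0.2566]
orientation: [-2.484, -1.921, 0.003]
force: [0.7, -1.1, -0.5]
opening: 0.0002
gripper_force: 0.0
```

jog_arm --rows '[[[0.11,-0.05,0],[0,0,-0.08]],[[0.22,-0.1,0],[0,0,-0.17]],[[0.33,-0.15,0],[0,0,-0.25]],[[0.444,-0.208,0],[0,0,-0.333]],[[0.444,-0.208,0],[0,0,-0.333]]]'

```text
t: 12.4
tool_pos: [0.489, 0.3006, 0.2568]
orientation: [-1.905, -2.496, 0.002]
force: [0.6, 0.2, 0.1]
opening: 0.0004
gripper_force: 0.0
```

jog_arm --rows '[[[0,0,0],[0,0,0]],[[0,0,0],[0,0,0]]]'

```text
t: 12.6
tool_pos: [0.49, 0.2982, 0.2575]
orientation: [1.913, 2.492, -0.002]
force: [0.3, 0.2, 1.3]
opening: 0.0006
gripper_force: 0.0
```

```bash
python3 go.py .4938 .281 .11 .265
```

```text
t 12.6 pos [0.49   0.2982 0.2575] F [0.3 0.2 1.3] q [ 0.46  0.05  1.51 -0.    1.59  0.2 ] left [ 0.0038 -0.0172 -0.1475] [ 0.001 -0.001  0.004]
[-0.087, -0.003, 0.738] [-0.001, 0.001, -0.003]
```

jog_arm --rows '[[[0,0,0.15],[0,0,0]],[[0,0,0.35],[0,0,0]],[[0,0,0.55],[0,0,0]],[[0,0,0.7],[0,0,0]],[[0,0,0.73],[0,0,0]]]'

```text
t: 13.1
tool_pos: [0.4872, 0.2968, 0.1073]
orientation: [-1.91, -2.49, 0.011]
force: [0.2, 0.2, -0.2]
opening: 0.0006
gripper_force: 0.0
```

jog_arm --rows '[[[-0.06,0,0],[0,0,0]],[[-0.12,0,0],[0,0,0]],[[-0.16,0,0],[0,0,0]],[[-0.16,0,0],[0,0,0]],[[-0.16,0,0],[0,0,0]]]'

```text
t: 13.6
tool_pos: [0.4989, 0.2685, 0.1133]
orientation: [1.909, 2.494, 0.003]
force: [-0.0, -0.1, 0.5]
opening: 0.0003
gripper_force: 0.0
```

```bash
cat > cc.py <<'E'
import sys
from h import *
q=np.array([.5655,.0167]);u=np.array([-np.sin(.265),np.cos(.265)]);e=np.array([u[1],-u[0]])
s=robot.read_state();p=s['tool_pos'];d=p[:2]-q
Y=d@u;Z=p[2];print('t',s['t'],'case x,y,z',(d@e).round(4),Y.round(4),Z.round(4),'F y,z',(s['force'][:2]@u).round(1),s['force'][2].round(1))
drop=float(sys.argv[1]) if len(sys.argv)>1 else .015
for th in np.arange(2.5,.25,-.15):
    y=.075-.185*np.cos(th)+.02*np.sin(th)+.0125;z=.045+.185*np.sin(th)+.02*np.cos(th)-drop
    print(round(th,2),'tool y,z',y.round(4),z.round(4),'share x,z',((y-Y)/.2).round(3),(-(z-Z)/.2).round(3))
E
python3 cc.py
```

```text
t 13.6 case x,y,z 0.0017 0.2605 0.1133 F y,z -0.1 0.5
2.5 tool y,z 0.2477 0.1247 share x,z -0.064 -0.057
2.35 tool y,z 0.2317 0.1476 share x,z -0.144 -0.171
2.2 tool y,z 0.2125 0.1678 share x,z -0.24 -0.272
2.05 tool y,z 0.1905 0.1849 share x,z -0.35 -0.358
1.9 tool y,z 0.1662 0.1986 share x,z -0.471 -0.426
1.75 tool y,z 0.1402 0.2085 share x,z -0.602 -0.476
1.6 tool y,z 0.1129 0.2143 share x,z -0.738 -0.505
1.45 tool y,z 0.0851 0.2161 share x,z -0.877 -0.514
1.3 tool y,z 0.0573 0.2136 share x,z -1.016 -0.501
1.15 tool y,z 0.0302 0.207 share x,z -1.152 -0.469
1.0 tool y,z 0.0044 0.1965 share x,z -1.281 -0.416
0.85 tool y,z -0.0196 0.1822 share x,z -1.4 -0.344
0.7 tool y,z -0.0411 0.1645 share x,z -1.508 -0.256
0.55 tool y,z -0.0598 0.1437 share x,z -1.601 -0.152
0.4 tool y,z -0.0751 0.1205 share x,z -1.678 -0.036
```

jog_arm --rows '[[[-0.03,0,0],[0,0,0]],[[-0.06,0,-0.01],[0,0,0]],[[-0.08,0,-0.03],[0,0,0]],[[-0.1,0,-0.06],[0,0,0]],[[-0.12,0,-0.08],[0,0,0]]]'

```text
t: 14.1
tool_pos: [0.5038, 0.2462, 0.1286]
orientation: [-1.906, -2.495, -0.001]
force: [-4.6, 7.6, 1.5]
opening: 0.0003
gripper_force: 4.4
```

jog_arm --rows '[[[-0.02,0,-0.03],[0,0,0]],[[-0.05,0,-0.06],[0,0,0]],[[-0.07,0,-0.09],[0,0,0]],[[-0.1,0,-0.12],[0,0,0]],[[-0.13,0,-0.15],[0,0,0]]]'

```text
t: 14.6
tool_pos: [0.5108, 0.2208, 0.1587]
orientation: [-1.907, -2.495, -0.001]
force: [-2.8, 3.9, -0.5]
opening: 0.0004
gripper_force: 2.2
```

```bash
python3 cc.py .02
```

```text
t 14.6 case x,y,z 0.0006 0.2113 0.1587 F y,z 4.5 -0.5
2.5 tool y,z 0.2477 0.1197 share x,z 0.182 0.195
2.35 tool y,z 0.2317 0.1426 share x,z 0.102 0.081
2.2 tool y,z 0.2125 0.1628 share x,z 0.006 -0.02
2.05 tool y,z 0.1905 0.1799 share x,z -0.104 -0.106
1.9 tool y,z 0.1662 0.1936 share x,z -0.225 -0.174
1.75 tool y,z 0.1402 0.2035 share x,z -0.356 -0.224
1.6 tool y,z 0.1129 0.2093 share x,z -0.492 -0.253
1.45 tool y,z 0.0851 0.2111 share x,z -0.631 -0.262
1.3 tool y,z 0.0573 0.2086 share x,z -0.77 -0.25
1.15 tool y,z 0.0302 0.202 share x,z -0.905 -0.217
1.0 tool y,z 0.0044 0.1915 share x,z -1.034 -0.164
0.85 tool y,z -0.0196 0.1772 share x,z -1.154 -0.092
0.7 tool y,z -0.0411 0.1595 share x,z -1.262 -0.004
0.55 tool y,z -0.0598 0.1387 share x,z -1.355 0.1
0.4 tool y,z -0.0751 0.1155 share x,z -1.432 0.216
```

jog_arm --rows '[[[-0.05,0,-0.05],[0,0,0]],[[-0.1,0,-0.1],[0,0,0]],[[-0.16,0,-0.14],[0,0,0]],[[-0.22,0,-0.18],[0,0,0]],[[-0.29,0,-0.21],[0,0,0]]]'

```text
t: 15.1
tool_pos: [0.5267, 0.1636, 0.2011]
orientation: [1.908, 2.496, 0.001]
force: [-2.3, 3.1, -0.1]
opening: 0.0004
gripper_force: 1.8
```

jog_arm --rows '[[[-0.06,0,-0.02],[0,0,0]],[[-0.13,0,-0.03],[0,0,0]],[[-0.2,0,-0.05],[0,0,0]],[[-0.27,0,-0.05],[0,0,0]],[[-0.34,0,-0.05],[0,0,0]]]'

```text
t: 15.6
tool_pos: [0.5447, 0.0975, 0.2103]
orientation: [1.908, 2.495, 0.0]
force: [0.3, 3.5, 3.0]
opening: 0.0008
gripper_force: 1.5
```

```bash
python3 cc.py .017
```

```text
t 15.6 case x,y,z 0.0011 0.0835 0.2103 F y,z 3.3 3.0
2.5 tool y,z 0.2477 0.1227 share x,z 0.821 0.438
2.35 tool y,z 0.2317 0.1456 share x,z 0.741 0.324
2.2 tool y,z 0.2125 0.1658 share x,z 0.645 0.222
2.05 tool y,z 0.1905 0.1829 share x,z 0.535 0.137
1.9 tool y,z 0.1662 0.1966 share x,z 0.414 0.068
1.75 tool y,z 0.1402 0.2065 share x,z 0.284 0.019
1.6 tool y,z 0.1129 0.2123 share x,z 0.147 -0.01
1.45 tool y,z 0.0851 0.2141 share x,z 0.008 -0.019
1.3 tool y,z 0.0573 0.2116 share x,z -0.131 -0.007
1.15 tool y,z 0.0302 0.205 share x,z -0.266 0.026
1.0 tool y,z 0.0044 0.1945 share x,z -0.395 0.079
0.85 tool y,z -0.0196 0.1802 share x,z -0.515 0.15
0.7 tool y,z -0.0411 0.1625 share x,z -0.623 0.239
0.55 tool y,z -0.0598 0.1417 share x,z -0.716 0.343
0.4 tool y,z -0.0751 0.1185 share x,z -0.793 0.459
```

jog_arm --rows '[[[-0.06,0,-0.01],[0,0,0]],[[-0.13,0,-0.01],[0,0,0]],[[-0.2,0,0.01],[0,0,0]],[[-0.26,0,0.02],[0,0,0]],[[-0.33,0,0.045],[0,0,0]]]'

```text
t: 16.1
tool_pos: [0.5616, 0.0341, 0.2007]
orientation: [-1.908, -2.496, 0.0]
force: [-1.2, 2.8, -0.5]
opening: 0.0008
gripper_force: 1.3
```

jog_arm --rows '[[[-0.06,0,0.03],[0,0,0]],[[-0.12,0,0.06],[0,0,0]],[[-0.18,0,0.1],[0,0,0]],[[-0.24,0,0.14],[0,0,0]],[[-0.29,0,0.18],[0,0,0]]]'

```text
t: 16.6
tool_pos: [0.577, -0.0215, 0.164]
orientation: [-1.908, -2.495, -0.001]
force: [0.5, 4.4, -1.9]
opening: 0.0007
gripper_force: 2.3
```

jog_arm --rows '[[[0,0,0],[0,0,0]],[[0,0,0],[0,0,0]],[[0,0,0],[0,0,0]]]'

```text
t: 16.9
tool_pos: [0.5769, -0.0208, 0.1654]
orientation: [1.908, 2.495, -0.0]
force: [0.9, 0.2, -0.5]
opening: 0.0008
gripper_force: 0.0
```

```bash
python3 cc.py .015|sed -n '1p;10,17p'; python3 -c "
from h import *
c=cam('scene');cv2.imwrite('pics/g4.png',cv2.resize(c['frame'][135:305,255:425],None,fx=3.5,fy=3.5)[:,:,::-1])"
```

```text
t 16.9 case x,y,z 0.0011 -0.0392 0.1654 F y,z -0.0 -0.5
1.3 tool y,z 0.0573 0.2136 share x,z 0.482 -0.241
1.15 tool y,z 0.0302 0.207 share x,z 0.347 -0.208
1.0 tool y,z 0.0044 0.1965 share x,z 0.218 -0.155
0.85 tool y,z -0.0196 0.1822 share x,z 0.098 -0.084
0.7 tool y,z -0.0411 0.1645 share x,z -0.01 0.005
0.55 tool y,z -0.0598 0.1437 share x,z -0.103 0.108
0.4 tool y,z -0.0751 0.1205 share x,z -0.18 0.225
```

View pics/g4.png

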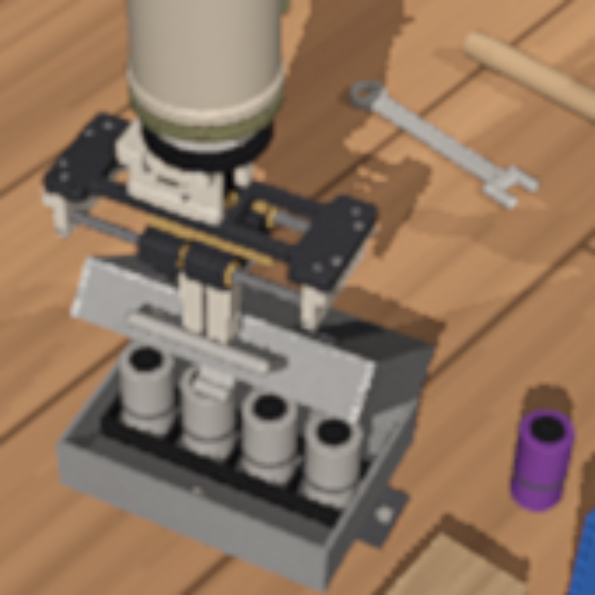

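The lid stands at about 0.7 rad with the tool just behind the bar, at crop (200,335). I lift out and come down on the top face.

jog_arm --rows '[[[0,0,-0.1],[0,0,0]],[[0,0,-0.25],[0,0,0]],[[0.1,0,-0.25],[0,0,0]],[[0.2,0,-0.25],[0,0,0]],[[0.26,0,-0.2],[0,0,0]]]'

```text
t: 17.45
tool_pos: [0.5641, 0.0307, 0.2072]
orientation: [1.905, 2.494, 0.004]
force: [-0.4, -0.6, -0.1]
opening: 0.0007
gripper_force: 0.0
```

jog_arm --rows '[[[0,0,0.08],[0,0,0]],[[0,0,0.14],[0,0,0]],[[0,0,0.14],[0,0,0]],[[0,0,0.14],[0,0,0]]]'

```text
t: 17.85
tool_pos: [0.5626, 0.0287, 0.1759]
orientation: [-1.908, -2.494, 0.002]
force: [0.5, -0.2, 0.7]
opening: 0.0005
gripper_force: 0.0
```

```bash
cat > cp.py <<'E'
from h import *
q=np.array([.5655,.0167]);u=np.array([-np.sin(.265),np.cos(.265)]);e=np.array([u[1],-u[0]])
s=robot.read_state();p=s['tool_pos'];d=p[:2]-q
Y=d@u;Z=p[2];print('t',s['t'],'case x,y,z',(d@e).round(4),Y.round(4),Z.round(4),'F y,z',(s['force'][:2]@u).round(1),s['force'][2].round(1))
for th in (.8,.7,.6,.5,.4,.3,.2,.1,.05,0):
    y=.075-.125*np.cos(th)+.04*np.sin(th)+.0075*(th>0);z=.045+.125*np.sin(th)+.04*np.cos(th)
    print(th,'tool y,z',y.round(4),z.round(4),'share x,z',((y-Y)/.2).round(3),(-(z-Z)/.2).round(3))
E
python3 cp.py
```

```text
t 17.85 case x,y,z 0.0003 0.0124 0.1759 F y,z -0.3 0.7
0.8 tool y,z 0.0241 0.1625 share x,z 0.059 0.067
0.7 tool y,z 0.0127 0.1561 share x,z 0.002 0.099
0.6 tool y,z 0.0019 0.1486 share x,z -0.052 0.136
0.5 tool y,z -0.008 0.14 share x,z -0.102 0.179
0.4 tool y,z -0.0171 0.1305 share x,z -0.147 0.227
0.3 tool y,z -0.0251 0.1202 share x,z -0.187 0.279
0.2 tool y,z -0.0321 0.109 share x,z -0.222 0.334
0.1 tool y,z -0.0379 0.0973 share x,z -0.251 0.393
0.05 tool y,z -0.0403 0.0912 share x,z -0.264 0.423
0 tool y,z -0.05 0.085 share x,z -0.312 0.454
```

jog_arm --rows '[[[0,0,0.04],[0,0,0]],[[0,0,0.07],[0,0,0]],[[0,0,0.09],[0,0,0]],[[-0.02,0,0.11],[0,0,0]],[[-0.05,0,0.135],[0,0,0]]]'

```text
t: 18.35
tool_pos: [0.5658, 0.0196, 0.1502]
orientation: [1.907, 2.496, 0.0]
force: [-1.3, 0.3, 2.8]
opening: 0.0005
gripper_force: 1.4
```

jog_arm --rows '[[[-0.025,0,0.02],[0,0,0]],[[-0.05,0,0.045],[0,0,0]],[[-0.07,0,0.07],[0,0,0]],[[-0.095,0,0.09],[0,0,0]],[[-0.115,0,0.115],[0,0,0]]]'

```text
t: 18.85
tool_pos: [0.572, -0.0028, 0.1267]
orientation: [1.908, 2.496, 0.001]
force: [0.4, 1.2, 2.5]
opening: 0.0003
gripper_force: 1.0
```

```bash
python3 cp.py
```

```text
t 18.85 case x,y,z 0.0012 -0.0205 0.1267 F y,z 1.0 2.5
0.8 tool y,z 0.0241 0.1625 share x,z 0.223 -0.179
0.7 tool y,z 0.0127 0.1561 share x,z 0.166 -0.147
0.6 tool y,z 0.0019 0.1486 share x,z 0.112 -0.11
0.5 tool y,z -0.008 0.14 share x,z 0.062 -0.067
0.4 tool y,z -0.0171 0.1305 share x,z 0.017 -0.019
0.3 tool y,z -0.0251 0.1202 share x,z -0.023 0.033
0.2 tool y,z -0.0321 0.109 share x,z -0.058 0.088
0.1 tool y,z -0.0379 0.0973 share x,z -0.087 0.147
0.05 tool y,z -0.0403 0.0912 share x,z -0.099 0.177
0 tool y,z -0.05 0.085 share x,z -0.148 0.208
```

jog_arm --rows '[[[-0.02,0,0.025],[0,0,0]],[[-0.04,0,0.055],[0,0,0]],[[-0.06,0,0.08],[0,0,0]],[[-0.07,0,0.105],[0,0,0]],[[-0.085,0,0.13],[0,0,0]]]'

```text
t: 19.35
tool_pos: [0.5761, -0.0191, 0.1005]
orientation: [-1.908, -2.496, 0.0]
force: [-0.4, 0.6, 1.6]
opening: 0.0004
gripper_force: 0.6
```

jog_arm --rows '[[[-0.005,0,0.01],[0,0,0]],[[-0.01,0,0.018],[0,0,0]],[[-0.01,0,0.018],[0,0,0]]]'

```text
t: 19.65
tool_pos: [0.5764, -0.0204, 0.0978]
orientation: [-1.907, -2.495, -0.0]
force: [-2.3, 1.9, 5.3]
opening: 0.0006
gripper_force: 2.8
```

```bash
python3 cp.py|sed -n '1p;8,11p'
```

```text
t 19.65 case x,y,z 0.0008 -0.0386 0.0978 F y,z 2.4 5.3
0.2 tool y,z -0.0321 0.109 share x,z 0.033 -0.056
0.1 tool y,z -0.0379 0.0973 share x,z 0.004 0.003
0.05 tool y,z -0.0403 0.0912 share x,z -0.009 0.033
0 tool y,z -0.05 0.085 share x,z -0.057 0.064
```

jog_arm --rows '[[[-0.003,0,0.005],[0,0,0]],[[-0.005,0,0.01],[0,0,0]],[[-0.007,0,0.015],[0,0,0]],[[-0.007,0,0.015],[0,0,0]]]'

```text
t: 20.05
tool_pos: [0.5767, -0.021, 0.0964]
orientation: [-1.906, -2.495, -0.001]
force: [-10.3, 5.3, 16.3]
opening: 0.0002
gripper_force: 8.8
```

jog_arm --rows '[[[0,0,0.005],[0,0,0]],[[0,0,0.01],[0,0,0]],[[0,0,0.01],[0,0,0]]]'

```text
t: 20.35
tool_pos: [0.5768, -0.0215, 0.0947]
orientation: [-1.907, -2.496, -0.0]
force: [-10.3, 3.4, 17.8]
opening: 0.0005
gripper_force: 9.0
```

jog_arm --rows '[[[0,0,0.005],[0,0,0]],[[0,0,0.01],[0,0,0]],[[0,0,0.01],[0,0,0]]]'

```text
t: 20.65
tool_pos: [0.5771, -0.0224, 0.0921]
orientation: [1.908, 2.496, -0.001]
force: [-6.3, -1.2, 12.3]
opening: 0.0005
gripper_force: 6.1
```

jog_arm --rows '[[[0,0,0.005],[0,0,0]],[[0,0,0.01],[0,0,0]],[[0,0,0.01],[0,0,0]]]'

```text
t: 20.95
tool_pos: [0.5774, -0.023, 0.0893]
orientation: [1.907, 2.494, -0.001]
force: [-0.7, -2.6, 2.9]
opening: 0.0003
gripper_force: 1.7
```

jog_arm --rows '[[[0,0,0.005],[0,0,0]],[[0,0,0.01],[0,0,0]],[[0,0,0.01],[0,0,0]]]'

```text
t: 21.25
tool_pos: [0.5773, -0.0224, 0.0866]
orientation: [1.908, 2.495, 0.0]
force: [1.2, -1.3, 1.8]
opening: 0.0008
gripper_force: 0.8
```

jog_arm --rows '[[[0,0,0.005],[0,0,0]],[[0,0,0.01],[0,0,0]],[[0,0,0.01],[0,0,0]]]'

```text
t: 21.55
tool_pos: [0.5773, -0.0222, 0.0852]
orientation: [1.908, 2.496, 0.0]
force: [-2.4, -1.1, 8.0]
opening: 0.0006
gripper_force: 4.1
```

Contact is firm at z = 85 mm. One more small press, then I withdraw and look.

jog_arm --rows '[[[0,0,0.005],[0,0,0]],[[0,0,0.008],[0,0,0]],[[0,0,0.008],[0,0,0]]]'

```text
t: 21.85
tool_pos: [0.5774, -0.0222, 0.0851]
orientation: [1.907, 2.496, 0.0]
force: [-8.7, -1.6, 20.4]
opening: 0.0007
gripper_force: 9.7
```

jog_arm --rows '[[[0,0,-0.03],[0,0,0]],[[0,0,-0.1],[0,0,0]],[[0,0,-0.3],[0,0,0]],[[0,0,-0.5],[0,0,0]],[[0,0,-0.7],[0,0,0]]]'

```text
t: 22.35
tool_pos: [0.5766, -0.0218, 0.2245]
orientation: [-1.907, -2.495, 0.0]
force: [0.5, 0.2, 0.3]
opening: 0.0005
gripper_force: 0.0
```

jog_arm --rows '[[[0.2,0,0],[0,0,0]],[[0.4,0,0],[0,0,0]],[[0.6,0,0],[0,0,0]],[[0.8,0,0],[0,0,0]],[[0.9,0,0],[0,0,0]]]'

```text
t: 22.85
tool_pos: [0.5287, 0.1545, 0.2233]
orientation: [-1.905, -2.497, -0.001]
force: [0.2, 0.8, -0.5]
opening: 0.0006
gripper_force: 0.0
```

Run:
```python
import fit
from h import *
c=cam('scene');im=cv2.resize(c['frame'][135:305,255:425],None,fx=3.5,fy=3.5)[:,:,::-1].copy()
q=[.5655,.0167,.265]
for P in fit.lidp(.15,.04,0,.103),fit.lidp(.15,.04,0,-.103),fit.lidp(.185,.02,0),[.103,-.075,.045],[-.103,-.075,.045]:
    p=(proj(c,fit.W(P,q))-[255,135])*3.5; cv2.circle(im,tuple(int(v) for v in p),2,(0,0,255),-1)
cv2.imwrite('pics/g5.png',im)
```

```text
(no output)
```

View pics/g5.png

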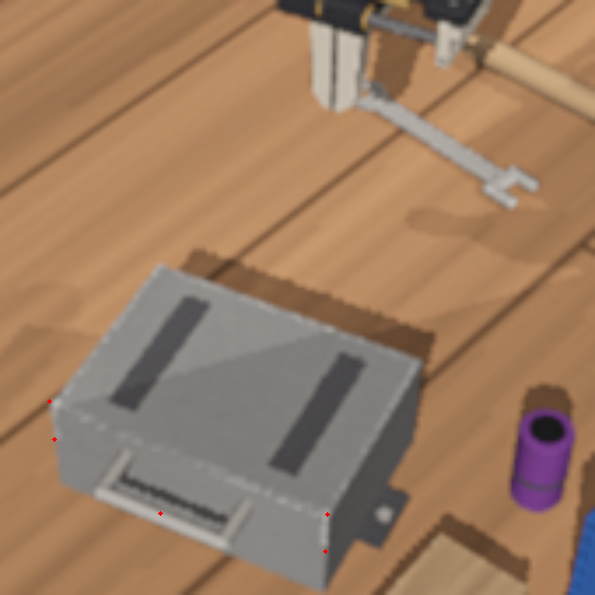

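The lid sits flush: its corners at (52,402) and (327,514) and the handle at (165,515) match the shut prediction. The tool touches nothing.

```bash
python3 -c "
from plant import robot
print(robot.close_job())"
```

```text
the job is handed in; nothing more can be done
None
```

The loose socket stands in the formerly empty bay, the lid is pressed shut past its catch, and the job is handed in at about 23 s of the 67 s allowed. The final picture shows the lid flush and the tool clear; handing in returned no verdict.

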